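# Spread a circlip and hold it at the claw pin's groove

## Task

Take the circlip pliers off their green rest and squeeze the handles right in so that the black circlip on their tips is spread fully open, then bring it over the upright pivot pin of the claw finger and slide it gently down, level and centred, until it is level with the dark groove just above the bronze bushing. Finish still holding the pliers there with the handles squeezed and the circlip spread around the groove: do not let go or let it close. Do not lean hard on the pin or bushing, and leave the other things on the cart where they are.

Things in the scene. Friction and masses are not known exactly. Their poses are not given: they have to be found in the camera images.
- pliers_grip (a point): Grasp point of bent-nose circlip pliers (0.2 kg, 170 mm long) lying level on a rest: midway between the two blue handles, at their mid-height (62 mm above the cart), 52 mm behind the pivot. x towards the tips, y across the handles (squeezing direction), z up. Handles: bars 9 mm thick, 12 mm tall; here 62 mm over their outsides relaxed (a V), 36 mm when squeezed to the stop (parallel).
- jaw_l (a joint): Angle by which each handle is squeezed in: 0 relaxed, 0.245 rad at the stop (circlip fully spread). A return spring needs about 3 N per handle at first and 11 N at the stop, so a grip of 30 to 60 N holds it at the stop; let go, it springs back to 0.
- ring_mid (a point): Point on the pliers through which the pin's axis must pass when the circlip is spread: 97 mm ahead of pliers_grip along x, 30 mm below it, mid-thickness of the flat 3 mm black circlip hanging under the tips. Axes as pliers_grip. Relaxed bore 26 mm, too small for the pin; spread it clears the 28 mm pin by about 2 mm all round. Reaches 30 mm ahead of this point relaxed, 20 mm spread.
- rest_c (a point): Top of the front post of the green pliers rest (fixed), under the pivot, 56 mm above the cart; x along the lying pliers. A rear post, same height with 10 mm higher side lips, stands 95 mm behind it. Between the posts there is only a 12 mm thick base plate, so fingers can reach down beside the handles there.
- pin_groove (a point): Middle of the groove, on the axis of the upright pivot pin, 89 mm above the cart; z up the pin. The groove is a dark band 6 mm high, 25 mm in diameter, just above the flat top of the bronze bushing (diameter 44 mm, top 3 mm below this point). Claw finger and bolted-down cam fixture (up to 81 mm high) stretch from the pin 230 mm along this x, up to 85 mm aside and 40 mm back.
- pin_end (a point): Free upper end of the chrome pin, on its axis, 109 mm above the cart (20 mm above pin_groove). The pin is 28 mm in diameter with a 4 mm high bevel at its end.
- bumper_c (a point): Centre of a loose yellow bumper block, 90 x 60 x 50 mm. Leave it alone.
- hexcase_c (a point): Centre of a loose chrome hex key case, 110 x 70 x 22 mm. Leave it alone.
- bushing_c (a point): Centre of a loose spare bronze bushing, 42 mm in diameter, 30 mm high. Leave it alone.
- tin_c (a point): Centre of a loose red tin, 68 mm in diameter, 75 mm high. Leave it alone.
- tray_c (a point): Centre of a loose black tray of washers, 110 x 80 x 25 mm. Leave it alone.
Things that resemble listed ones, but are neither listed nor needed, are in the scene too. What is meant by the part that bears pliers_grip is not orange, and is the smaller of those in its own colour.

How it is judged:
On the way, in this order (a step that is already met when the one before it is completed fails the run):
1. the pliers are lifted off their rest (height (world z) of pliers_grip above 0.075 m and contact force between pliers and rest below 0.05 N and contact force between the fingers and pliers above 2 N), for 0.1 s.
2. the spread circlip is held level over the pin's free end, centred on it (value of joint jaw_l above 0.215 rad and horizontal distance between ring_mid and pin_end below 0.006 m and z of ring_mid in the frame of pin_end above 0.0005 m and angle between ring_mid's own z axis and vertical below 0.2 rad), for 0.05 s.
At the end, for the whole second after the job is handed in: Circlip around the groove (mid-plane within 4 mm of its middle, centre within 4 mm of the pin axis, tilt under 0.12 rad), still spread (over 0.215 of 0.245 rad), held still by the fingers (over 8 N), pressing on the pin or bushing with under 12 N (light touch allowed) (value of joint jaw_l above 0.215 rad and horizontal distance between ring_mid and pin_groove below 0.004 m and z of ring_mid in the frame of pin_groove between -0.004 and 0.004 m and angle between ring_mid's own z axis and vertical below 0.12 rad and contact force between the fingers and pliers above 8 N and contact force between pliers and fixture below 12 N and linear speed of pliers below 0.02 m/s); the arm keeps its last pose, push and grip.
It fails at once if the pliers or circlip press on the pin, bushing or fixture with more than 35 N (contact force between pliers and fixture above 35 N).
It fails at once if a bystander is shifted by more than 25 mm (distance of any of bumper_c, hexcase_c, bushing_c, tin_c, tray_c from where it was at the start of the episode above 0.025 m).
It also fails if it takes over 34 s, if anything falls off the work surface, if the arm or the gripper's body presses on something with over 40 N, if the wrist force passes 120 N, or if a joint passes its speed limit or range.

## Robot

A 7-joint arm with a two-finger parallel gripper is mounted at the origin on the work surface. World frame = base frame: x ahead of the robot, y to its left, z up, the work surface at z = 0. Lengths are in m, angles in rad, forces in N, time in s.
With the tool pointing down it reaches from about 0.425 to 0.875 m from the base axis. Payload 4.7 kg.
Tool frame: the origin (TCP) lies on the mounting face of the last link; the fingertips stand 182 mm ahead of it and the grasp point (between the pads) lies 164 mm ahead of it; z points along the fingers, y is the direction in which the jaws open and shut (so a half turn about z gives the same grasp; the last joint's range is limited). The gripper opens to 87 mm and grips with 3 to 60 N. Pads are 19 mm wide; open, the fingers measure 117 mm over their backs; the gripper's body (75 mm by 190 mm) begins 51 mm behind the grasp point.
Start: joints at [1.202, 0.321, -0.07, 1.45, 0.023, 1.371, -0.057], TCP at [0.243, -0.603, 0.405] pointing down, gripper open.
Joint ranges: [-2.86, 2.86], [-0.3, 2.09], [-1.38, 1.24], [0.06, 2.45], [-1.56, 4.7], [0.09, 2.05], [-2.69, 2.69]. Speed limits (rad/s): [2.57, 2.57, 3.14, 3.14, 3.14, 3.14, 3.14].

## Interface

Orientations are given as a rotation vector (axis times angle).
In Python, from bench import ctrl gives the robot as it stands. The module is installed in compiled form; this text tells all that it offers.
- The arm moves only by the tool play_rows, never from a script. Its argument "targets" is text: rows parted by semicolons, each of 7 numbers parted by spaces: the shift along the tool's x, y, z in cm, then the turn, a rotation vector about the tool's x, y, z in rad, then the opening, from -1 (shut) to 1 (fully open). In form: x y z ax ay az grip; .... A call has 1 to 20 rows; each row shifts and turns the pose as measured when the row begins, along the tool's axes as they then stand; what a row does not reach is not made up. A row lasts 1/8 s, in which the tool goes at most 62.5 mm and 10.7 degrees, less where a joint would pass 70% of its speed; a pose out of reach is approached as far as the arm can. A call is refused whole if a number of a shift passes 6.25 or a number of a turn 0.188, either way. A call with a gripper value outside its range is refused whole. The fingers move at their own pace and stop on an object; "newtons" is the grip in N (left out, the last holds). Time passes only in rows, so rows that do not move let the fingers close. It gives the time, the measured TCP pose, the force and the opening at its end, in the units of the state.
- ctrl.get_state(): the state, without advancing time (a new reading comes with each control period).
- ctrl.get_image(name): name is "scene" or "side" or "wrist"; returns a dict with "pixels" (420x560x3 uint8, blue, green, red), "depth" (420x560 float32, m along the optical axis (not along the pixel's ray), 0 where there is no reading), "intrinsics" (3x3 intrinsics, pixels), "k1" (the pictures are not rectified: a ray, as slopes to the right and down, at radius r is drawn at 1 + k1 r^2 times it, then the intrinsics apply), "R" (3x3) and "t" (3): a world point X has camera coordinates R X + t. Camera axes: x right, y down, z forward; pixel columns grow to the right and rows downward; lengths in m; the calibration is good to about 2 mm. A picture is of the moment at which its call begins.
- ctrl.close_job(): hands the job in, once; it reports no verdict.
The state is a dict: "time": time; "joint_positions": joint angles; "qd": joint speeds; "joint_torque": joint torques, N m; "position": TCP position; "tool_rot": TCP orientation; "ft_force": force on the tool from outside, world axes, zero at the start; "torque": the same for the moment, N m; "grip_width": opening from 0.0 (shut) to 1.0 (fully open).
Only numpy, scipy, OpenCV 4.12 (cv2) and the standard library are available. Lean on these libraries where they do the work, as an engineer would, in place of code of your own. Each camera call takes 0.05 s, during which the arm holds its last target.

## Working session

There is one attempt and no reset: what is moved stays moved. The work goes in short steps, Python scripts to look and compute and a tool call to move; the robot and the scene stay as the last step left them, time stands still between calls to the robot, and variables do not carry over. Pictures are saved under pics/ and viewed, and the job is handed in when it is done.

Besides the shell and the picture viewer there is one more tool, called as a command line: name --argument value ..., lists and objects as JSON in quotes. play_rows: Moves the arm, as the interface text tells. Its arguments: {"type":"object","properties":{"targets":{"type":"string"},"newtons":{"type":"number"}},"required":["targets"]}

```bash
mkdir -p pics; cat > h.py <<'E'
import numpy as np,cv2
from bench import ctrl
def grab(n,fn):
    im=ctrl.get_image(n); cv2.imwrite('pics/'+fn+'.png',im['pixels']); np.savez(''+fn+'.npz',**{k:np.array(v) for k,v in im.items()}); return im
def load(fn): return dict(np.load(''+fn+'.npz'))
def ray(im,u,v):
    K=im['intrinsics'];k1=float(im['k1'])
    d=np.array([(u-K[0,2])/K[0,0],(v-K[1,2])/K[1,1]]);p=d.copy()
    for _ in range(30): p=d/(1+k1*(p@p))
    R=im['R'];o=-R.T@im['t'];return o,R.T@np.array([p[0],p[1],1])
def onz(im,u,v,z):
    o,d=ray(im,u,v);return o+d*(z-o[2])/d[2]
def dep(im,u,v):
    o,d=ray(im,u,v);return o+d*im['depth'][int(round(v)),int(round(u))]
def proj(im,X):
    c=im['R']@np.asarray(X,float)+im['t'];p=c[:2]/c[2];p=p*(1+float(im['k1'])*(p@p));K=im['intrinsics'];return K[0,0]*p[0]+K[0,2],K[1,1]*p[1]+K[1,2]
E
python3 - <<'E'
from h import *
for n in ['scene','side','wrist']:
    im=grab(n,n+'0'); print(n,im['intrinsics'].tolist(),im['k1'],(-im['R'].T@im['t']).round(3),im['R'][2].round(3))
print(ctrl.get_state())
E
```

```text
scene [[444.059378101825, 0.0, 276.80300450941746], [0.0, 444.059378101825, 208.9147140523299], [0.0, 0.0, 1.0]] 0.0038375271152509766 [ 1.429 -0.373  0.796] [-0.767  0.318 -0.557]
side [[420.522775488737, 0.0, 276.9605752225848], [0.0, 420.522775488737, 208.43185225361407], [0.0, 0.0, 1.0]] -0.038006766108133465 [0.176 0.666 1.013] [ 0.262 -0.575 -0.775]
wrist [[356.27316644740404, 0.0, 286.20556272718824], [0.0, 356.27316644740404, 210.25894369100487], [0.0, 0.0, 1.0]] -0.05512355941835515 [ 0.315 -0.575  0.384] [-0.261 -0.103 -0.96 ]
{'time': 0.15, 'joint_positions': array([ 1.20210998,  0.3216721 , -0.07006566,  1.45137598,  0.02260967,
        1.37082284, -0.05689666]), 'qd': array([-0.00038866, -0.00310125, -0.00164571, -0.00242305, -0.00133027,
       -0.002192  , -0.00051077]), 'joint_torque': array([ 1.29382670e-06, -4.91792607e+01, -4.04761629e-01, -3.12877643e+01,
       -6.40648697e-02,  4.04925237e-02,  9.86625787e-05]), 'position': array([ 0.24268382, -0.60283731,  0.40390928]), 'tool_rot': array([-3.08280851e+00, -5.97357931e-01,  6.01789873e-04]), 'ft_force': array([ 0.69041223, -0.08839304,  0.50475302]), 'torque': array([0.02125215, 0.01683729, 0.01407385]), 'grip_width': 1.0004077594983642}
```

View pics/scene0.png

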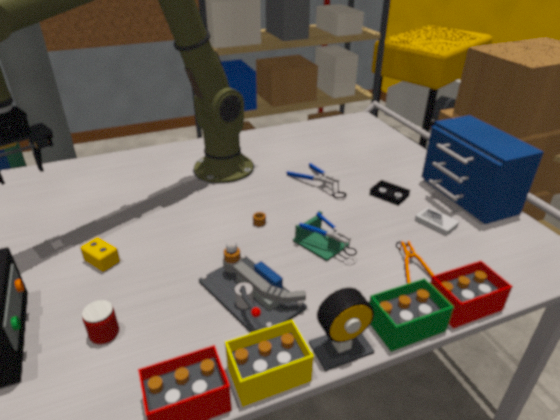

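View pics/side0.png

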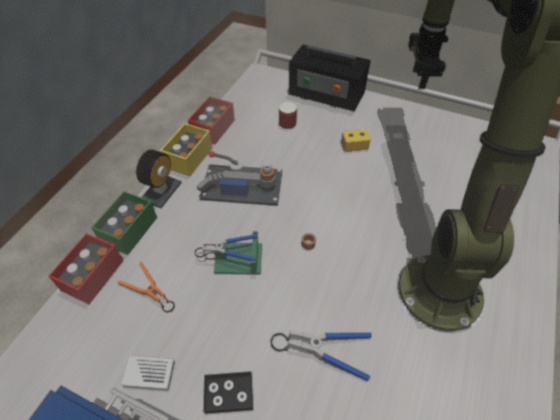

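View pics/wrist0.png

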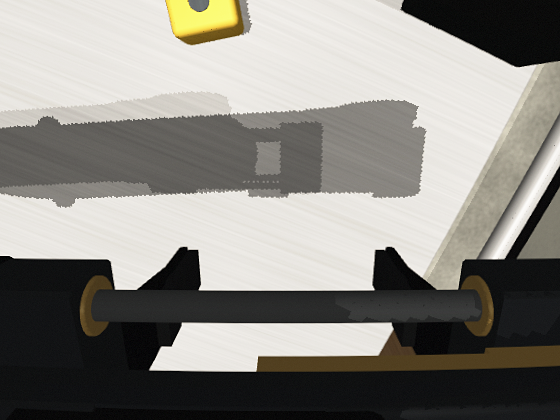

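Candidates for the pliers:
- Small blue on the green rest: scene (322,232), side (238,250).
- Larger blue, lying on the cart: scene (315,178), side (325,345).
- Orange: scene (412,260), side (150,288).

I choose the small blue pair on the green rest and check it in a close crop.

```bash
python3 - <<'E'
from h import *
a=load('scene0')['pixels'];b=load('side0')['pixels']
c=cv2.resize(a[200:320,190:370],(800,533),interpolation=cv2.INTER_CUBIC);cv2.imwrite('pics/c1.png',c)
c=cv2.resize(b[150:285,180:345],(733,600),interpolation=cv2.INTER_CUBIC);cv2.imwrite('pics/c2.png',c)
E
```

```text
(no output)
```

View pics/c1.png

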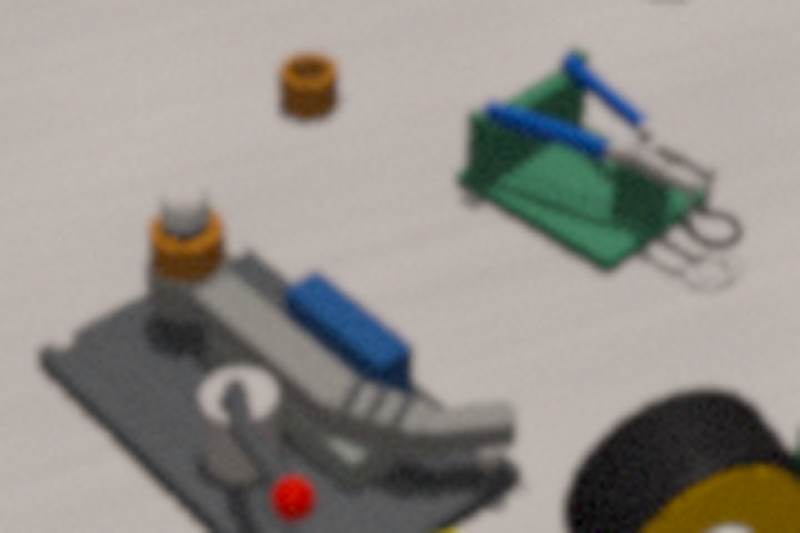

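View pics/c2.png

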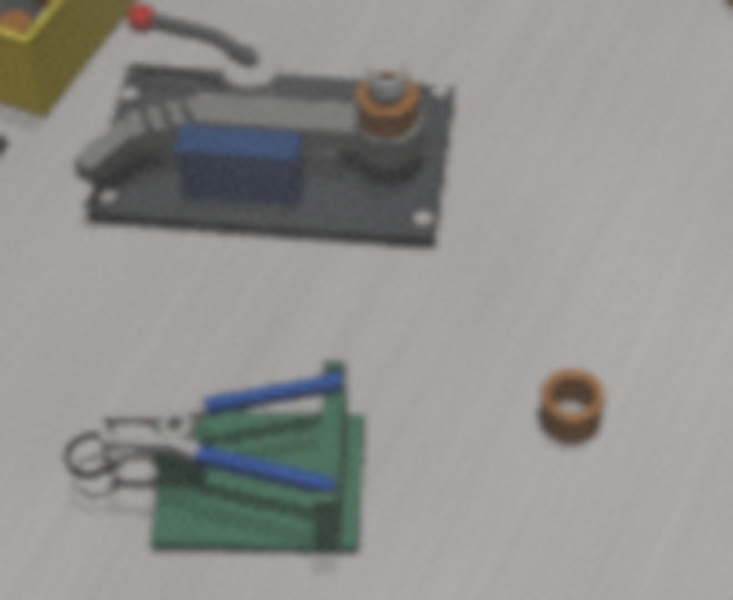

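The crops show the small blue pliers on the green rest, with the black ring hanging under the tips. The chrome pin stands in the bronze bushing at scene (231,248) and side (267,169). Next I measure rough positions.

```bash
python3 - <<'E'
from h import *
for n,(r0,r1,c0,c1) in {'scene0':(205,245,295,345),'side0':(225,270,215,265)}.items():
    im=load(n);h=cv2.cvtColor(im['pixels'],cv2.COLOR_BGR2HSV)
    m=cv2.inRange(h,(100,150,60),(130,255,255));mm=np.zeros_like(m);mm[r0:r1,c0:c1]=m[r0:r1,c0:c1]
    N,l,s,c=cv2.connectedComponentsWithStats(mm)
    for i in range(1,N):
        if s[i,4]<15: continue
        ys,xs=np.where(l==i)
        P=np.array([onz(im,x,y,.062) for x,y in zip(xs,ys)])
        D=np.array([dep(im,x,y) for x,y in zip(xs,ys)])
        w=P[:,:2]-P[:,:2].mean(0);_,_,V=np.linalg.svd(w);t=w@V[0]
        print(n,s[i],P.mean(0).round(4),V[0].round(3),t.min().round(3),t.max().round(3),'dep',np.median(D,0).round(3))
for n,pts in {'scene0':[(232,245),(231,243)],'side0':[(267,169),(267,170)]}.items():
    im=load(n)
    for p in pts: print(n,onz(im,*p,.109).round(4),dep(im,*p).round(4))
# ring center
print('ring', onz(load('scene0'),351,251,.032).round(4), onz(load('side0'),199,253,.032).round(4))
E
```

```text
scene0 [318 213  15  14  42] [0.5142 0.1499 0.062 ] [0.99  0.139] -0.031 0.042 dep [0.512 0.147 0.067]
scene0 [300 224  26  11 130] [0.5444 0.1002 0.062 ] [0.798 0.603] -0.037 0.039 dep [0.546 0.1   0.065]
scene0 [ 0.5882 -0.1449  0.109 ] [ 0.5624 -0.1379  0.0878]
scene0 [ 0.5797 -0.1448  0.109 ] [ 0.4476 -0.1093  0.0022]
side0 [ 0.571 -0.131  0.109] [ 0.5731 -0.1354  0.104 ]
side0 [ 0.5692 -0.1272  0.109 ] [ 0.5714 -0.1317  0.1039]
ring [0.6408 0.1709 0.032 ] [0.6403 0.1725 0.032 ]
```

```bash
cat >> h.py <<'E'
from scipy.spatial.transform import Rotation as Ro
def toolR(yaw,flip=False):
    # tool x along yaw dir (z down)
    c,s=np.cos(yaw),np.sin(yaw); x=np.array([c,s,0]);z=np.array([0,0,-1.]);y=np.cross(z,x);return np.stack([x,y,z],1)
def delta(pos,R):
    s=ctrl.get_state();C=Ro.from_rotvec(s['tool_rot']).as_matrix()
    d=C.T@(np.asarray(pos)-s['position']); r=Ro.from_matrix(C.T@R).as_rotvec()
    print('t',round(s['time'],2),'pos',s['position'].round(4),'yaw',np.degrees(np.arctan2(C[1,0],C[0,0])).round(2),'tilt',C[:,2].round(4),'f',s['ft_force'].round(2),'g',round(float(s['grip_width']),3))
    print('shift cm',(d*100).round(2),'turn',r.round(4)); return d,r
E
python3 - <<'E'
from h import *
s=ctrl.get_state();C=Ro.from_rotvec(s['tool_rot']).as_matrix();print(C.round(3))
print('cam in tool', C.T@(np.array([.315,-.575,.384])-s['position']))
for y in (22.6,202.6): delta([.53,.125,.40],toolR(np.radians(y)))
E
```

```text
[[ 0.928  0.374 -0.001]
 [ 0.374 -0.928  0.001]
 [-0.    -0.001 -1.   ]]
cam in tool [0.07748191 0.00121841 0.01989958]
t 0.15 pos [ 0.2427 -0.6028  0.4039] yaw 21.93 tilt [-7.0e-04  1.3e-03 -1.0e+00] f [ 0.69 -0.09  0.5 ] g 1.0
shift cm [ 53.84 -56.78   0.47] turn [-0.0015  0.0001 -0.0116]
t 0.15 pos [ 0.2427 -0.6028  0.4039] yaw 21.93 tilt [-7.0e-04  1.3e-03 -1.0e+00] f [ 0.69 -0.09  0.5 ] g 1.0
shift cm [ 53.84 -56.78   0.47] turn [1.0000e-04 2.3000e-03 3.1299e+00]
```

play_rows --targets "3.7 -3.9 0.1 0 0 0 1;3.7 -3.9 0.1 0 0 0 1;3.7 -3.9 0.1 0 0 0 1;3.7 -3.9 0.1 0 0 0 1;3.7 -3.9 0.1 0 0 0 1;3.7 -3.9 0.1 0 0 0 1;3.7 -3.9 0.1 0 0 0 1;3.7 -3.9 0.1 0 0 0 1;3.7 -3.9 0.1 0 0 0 1;3.7 -3.9 0.1 0 0 0 1;3.7 -3.9 0.1 0 0 0 1;3.7 -3.9 0.1 0 0 0 1;3.7 -3.9 0.1 0 0 0 1;3.7 -3.9 0.1 0 0 0 1" --newtons 45

```text
time: 1.9
position: [0.5261, 0.1145, 0.3867]
tool_rot: [3.086, 0.58, -0.001]
ft_force: [0.9, -0.5, 0.3]
grip_width: 0.999
```

```bash
python3 - <<'E'
from h import *
delta([.53,.125,.36],toolR(np.radians(22.6)))
grab('wrist','w1')
E
```

```text
t 1.9 pos [0.5261 0.1145 0.3867] yaw 21.28 tilt [-4.0e-04 -1.7e-03 -1.0e+00] f [ 0.86 -0.46  0.31] g 0.999
shift cm [ 0.75 -0.84  2.67] turn [ 0.0014  0.001  -0.023 ]
```

View pics/w1.png

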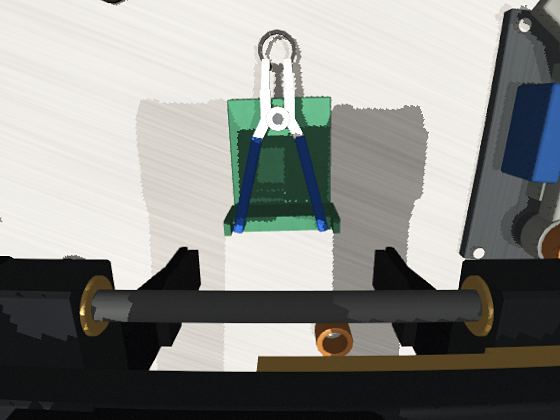

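The wrist view shows the pliers with the pivot at (278,119), the handles down to (238,228) and (322,228), and the ring at (278,48).

```bash
python3 - <<'E'
from h import *
im=load('w1');h=cv2.cvtColor(im['pixels'],cv2.COLOR_BGR2HSV)
m=cv2.inRange(h,(100,120,40),(130,255,255));m[:100]=0;m[240:]=0;m[:,:220]=0;m[:,350:]=0
N,l,s,c=cv2.connectedComponentsWithStats(m)
L=[]
for i in range(1,N):
    if s[i,4]<100: continue
    ys,xs=np.where(l==i);P=np.array([onz(im,x,y,.066)[:2] for x,y in zip(xs,ys)])
    D=np.array([dep(im,x,y) for x,y in zip(xs,ys)])
    mu=P.mean(0);V=np.linalg.svd(P-mu)[2][0];V*=np.sign(V[0]);t=(P-mu)@V
    print(s[i],mu.round(4),np.degrees(np.arctan2(V[1],V[0])).round(2),t.min().round(4),t.max().round(4),np.median(D,0).round(4),np.percentile(D[:,2],90).round(4));L.append((mu,V))
(m1,v1),(m2,v2)=L
yaw=(np.arctan2(v1[1],v1[0])+np.arctan2(v2[1],v2[0]))/2
a=np.linalg.solve(np.stack([v1,-v2],1),m2-m1);X=m1+v1*a[0]
print('yaw',np.degrees(yaw),'apex',X)
u=np.array([np.cos(yaw),np.sin(yaw)])
# separation 53mm centre: (62 outer -> centre approx 53) 
half=abs(np.cross(v1,v2))**1; 
th=np.arccos(v1@v2)/2; d=.0265/np.tan(th)
print('half',th,'grip by width',X-u*d)
pv=onz(im,278,119,.070)[:2]; print('pivot',pv, dep(im,278,119),'grip by pivot',pv-.052*u, 'lateral',np.cross(u,X-pv))
print(onz(im,279,48,.032),dep(im,278,32))
E
```

```text
[ 233  137   30   96 1043] [0.5257 0.149 ] 8.22 -0.0446 0.0414 [0.5268 0.149  0.0682] 0.0692
[ 295  136   33   96 1011] [0.5469 0.0979] 36.48 -0.0444 0.0414 [0.5478 0.0986 0.0682] 0.0692
yaw 22.34985382541905 apex [0.63796571 0.16528064]
half 0.2465561842620775 grip by width [0.54058168 0.12524152]
pivot [0.58699167 0.14381946] [0.58706815 0.14380487 0.07193261] grip by pivot [0.53889795 0.12404588] lateral 0.00046556564906365464
[0.6424815  0.16502065 0.032     ] [0.65412121 0.17039477 0.03324778]<stdin>:18: DeprecationWarning: Arrays of 2-dimensional vectors are deprecated. Use arrays of 3-dimensional vectors instead. (deprecated in NumPy 2.0)
<stdin>:21: DeprecationWarning: Arrays of 2-dimensional vectors are deprecated. Use arrays of 3-dimensional vectors instead. (deprecated in NumPy 2.0)
```

```bash
python3 - <<'E'
from h import *
delta([.539,.1242,.226],toolR(np.radians(22.35)))
E
```

```text
t 1.95 pos [0.5266 0.1223 0.3867] yaw 21.78 tilt [ 0.0013  0.0064 -1.    ] f [1.46 6.3  1.53] g 1.003
shift cm [ 1.17  0.37 16.07] turn [-0.0054 -0.0036 -0.0099]
```

play_rows --targets "1.2 0.4 3 0 0 -0.01 1;0 0 4 0 0 0 1;0 0 0 0 0 0 1"

```text
time: 2.33
position: [0.5396, 0.1262, 0.315]
tool_rot: [-3.072, -0.617, -0.004]
ft_force: [-0.2, -0.6, 0.5]
grip_width: 0.999
```

```bash
python3 - <<'E'
from h import *
delta([.539,.1242,.226],toolR(np.radians(22.35)))
E
```

```text
t 2.33 pos [0.5396 0.1262 0.315 ] yaw 22.69 tilt [ 7.0e-04  8.1e-03 -1.0e+00] f [-0.18 -0.64  0.51] g 0.999
shift cm [-0.17  0.22  8.89] turn [-0.0073 -0.0037  0.006 ]
```

play_rows --targets "-0.1 0.2 3 -0.007 -0.004 0.006 1;0 0 3 0 0 0 1;0 0 2.6 0 0 0 1;0 0 0 0 0 0 1;0 0 0 0 0 0 1"

```text
time: 2.95
position: [0.5434, 0.1231, 0.2357]
tool_rot: [3.081, 0.603, 0.017]
ft_force: [-0.4, 0.6, 0.2]
grip_width: 0.999
```

```bash
python3 - <<'E'
from h import *
delta([.539,.1242,.226],toolR(np.radians(22.35)))
grab('wrist','w2')
E
```

```text
t 2.95 pos [0.5434 0.1231 0.2357] yaw 22.15 tilt [ 1.110e-02 -3.000e-04 -9.999e-01] f [-0.41  0.57  0.18] g 0.999
shift cm [-0.37 -0.28  0.97] turn [ 0.0045 -0.0101 -0.0036]
```

View pics/w2.png

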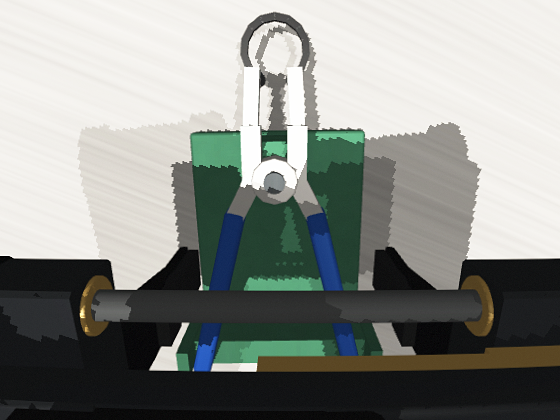

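```bash
python3 - <<'E'
from h import *
im=load('w2');print(dep(im,274,181),onz(im,274,181,.070))
E
```

```text
[0.58817116 0.14471817 0.07257437] [0.58767639 0.14460221 0.07      ]
```

play_rows --targets "-0.3 -0.2 0.8 0.0045 -0.01 -0.004 1;0 0 0 0 0 0 1"

```text
time: 3.25
position: [0.5403, 0.1238, 0.2292]
tool_rot: [3.081, 0.609, 0.004]
ft_force: [0.5, 0.0, 0.3]
grip_width: 1.001
```

```bash
python3 - <<'E'
from h import *
delta([.539,.1242,.226],toolR(np.radians(22.35)))
E
```

```text
t 3.25 pos [0.5403 0.1238 0.2292] yaw 22.37 tilt [ 2.5e-03 -3.0e-04 -1.0e+00] f [0.47 0.01 0.27] g 1.001
shift cm [-0.11 -0.08  0.32] turn [ 0.0012 -0.0022  0.0003]
```

play_rows --targets "-0.1 0.1 0.3 0.001 -0.002 0 1;0 0 0 0 0 0 0.5;0 0 0 0 0 0 0.3;0 0 0 0 0 0 0;0 0 0 0 0 0 -0.3;0 0 0 0 0 0 -1;0 0 0 0 0 0 -1;0 0 0 0 0 0 -1;0 0 0 0 0 0 -1" --newtons 50

```text
time: 4.38
position: [0.5394, 0.1224, 0.2264]
tool_rot: [3.081, 0.609, -0.002]
ft_force: [-1.1, -0.1, 0.6]
grip_width: 0.388
```

```bash
python3 - <<'E'
from h import *
delta([.539,.1242,.226],toolR(np.radians(22.35)))
grab('wrist','w3')
E
```

```text
t 4.38 pos [0.5394 0.1224 0.2264] yaw 22.37 tilt [-1.1e-03 -7.0e-04 -1.0e+00] f [-1.08 -0.08  0.58] g 0.388
shift cm [ 0.03 -0.18  0.04] turn [0.0002 0.0013 0.0003]
```

View pics/w3.png

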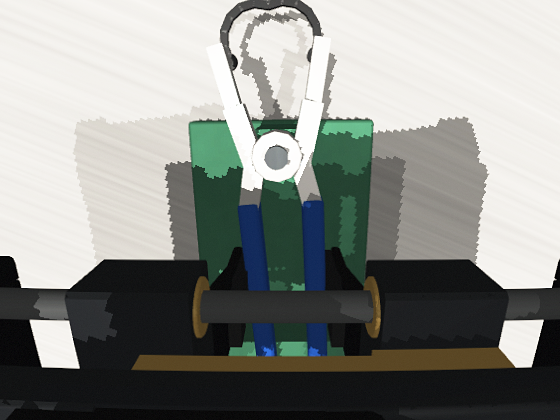

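The grip holds the handles squeezed and the ring is spread. Now I lift.

play_rows --targets "0 0 -0.5 0 0 0 -1;0 0 -1.5 0 0 0 -1;0 0 -3 0 0 0 -1;0 0 -4 0 0 0 -1;0 0 -4 0 0 0 -1;0 0 -2 0 0 0 -1;0 0 0 0 0 0 -1"

```text
time: 5.3
position: [0.5392, 0.1231, 0.3846]
tool_rot: [3.081, 0.612, 0.002]
ft_force: [-0.3, -0.5, -1.5]
grip_width: 0.386
```

```bash
python3 - <<'E'
from h import *
delta([.55,-.1,.35],toolR(np.radians(22.35)))
im=grab('wrist','w4');b=grab('side','s4')['pixels'];a=grab('scene','a4')['pixels']
cv2.imwrite('pics/c4.png',np.hstack([cv2.resize(b[110:290,150:350],(400,360),interpolation=2),cv2.resize(a[150:330,200:400],(400,360),interpolation=2)]))
E
```

```text
t 5.3 pos [0.5392 0.1231 0.3846] yaw 22.46 tilt [ 1.4e-03 -2.0e-04 -1.0e+00] f [-0.27 -0.47 -1.52] g 0.386
shift cm [-7.53 21.03  3.47] turn [ 0.0007 -0.0012  0.002 ]
```

View pics/w4.png

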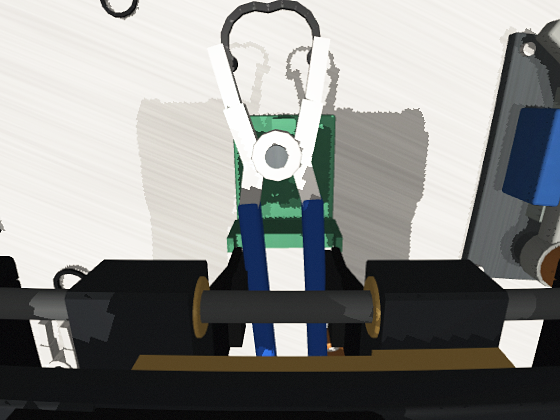

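View pics/c4.png

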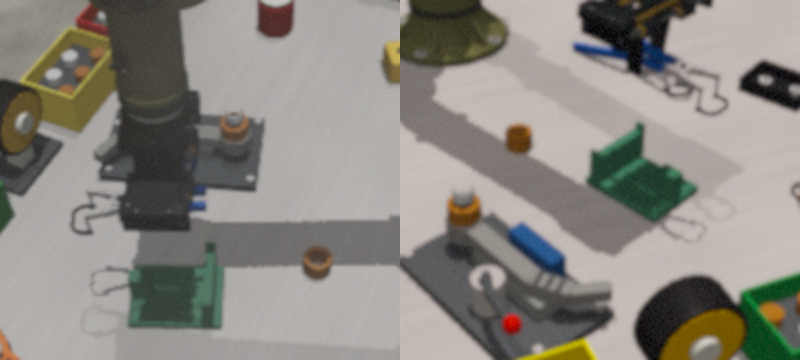

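```bash
cat > ring.py <<'E'
from h import *
def analyse(fn):
    im=load(fn);s=ctrl.get_state();C=Ro.from_rotvec(s['tool_rot']).as_matrix();p0=s['position']
    tf=lambda X:(C.T@(X-p0))*1000
    g=cv2.cvtColor(im['pixels'],cv2.COLOR_BGR2GRAY)
    D=im['depth']
    m=((g<90)&(D>.1)&(D<.215)).astype(np.uint8);m[110:]=0;m[:,:195]=0;m[:,350:]=0
    ys,xs=np.where(m);P=np.array([tf(dep(im,x,y)) for x,y in zip(xs,ys)])
    P=P[(P[:,2]>180)&(P[:,2]<215)]
    print('ring n',len(P),'z med',np.percentile(P[:,2],[5,50,95]).round(1),'x',np.percentile(P[:,0],[.5,99.5]).round(1),'y',np.percentile(P[:,1],[.5,99.5]).round(1))
    A=np.c_[P[:,:2],np.ones(len(P))];c=np.linalg.lstsq(A,P[:,2],rcond=None)[0];print('plane slope',c.round(4))
    h=cv2.cvtColor(im['pixels'],cv2.COLOR_BGR2HSV)
    b=cv2.inRange(h,(100,120,40),(130,255,255));b[:195]=0;b[262:]=0;b[:,:225]=0;b[:,340:]=0
    N,l,st,_=cv2.connectedComponentsWithStats(b)
    for i in range(1,N):
        if st[i,4]<200: continue
        ys,xs=np.where(l==i);Q=np.array([tf(dep(im,x,y)) for x,y in zip(xs,ys)])
        q=Q[:,:2];mu=q.mean(0);V=np.linalg.svd(q-mu)[2][0]
        k=Q[:,2]<np.percentile(Q[:,2],60);cz=np.polyfit(Q[k,0],Q[k,2],1)
        print('handle',mu.round(1),'angle deg',np.degrees(np.arctan(V[1]/V[0])).round(2),'z',np.median(Q[:,2]).round(1),'zslope',cz.round(3))
    return im,tf
if __name__=='__main__':
    import sys
    im,tf=analyse(sys.argv[1])
    g=im['pixels']
    print('pivot',tf(dep(im,276,156)).round(1),'tips',tf(dep(im,216,50)).round(1),tf(dep(im,321,44)).round(1))
E
python3 ring.py w4
```

```text
ring n 1261 z med [189.7 191.  192.4] x [ 96.8 125.5] y [-28.3  15.7]
plane slope [3.270000e-02 1.900000e-03 1.871841e+02]
handle [29.7 12.2] angle deg -4.82 z 155.4 zslope [ -0.766 176.508]
handle [ 28.9 -13.1] angle deg 2.96 z 155.5 zslope [ -0.667 173.252]
pivot [ 61.1  -2.7 151.6] tips [ 99.8 -25.  158.4] [101.8  14.  158.2]
```

```bash
cat > bars.py <<'E'
from h import *
import sys
def bars(fn,TR=None):
    im=load(fn);s=ctrl.get_state();C=Ro.from_rotvec(s['tool_rot']).as_matrix();p0=s['position']
    h=cv2.cvtColor(im['pixels'],cv2.COLOR_BGR2HSV);D=im['depth']
    blue=cv2.inRange(h,(100,120,30),(130,255,255))>0; white=(h[...,2]>200)&(h[...,1]<40)
    out={}
    for nm,m,r in (('handle',blue,(198,260)),('jaw',white,(35,125))):
        for sd,c in (('L',(190,277)),('R',(277,345))):
            mm=np.zeros_like(m);mm[r[0]:r[1],c[0]:c[1]]=m[r[0]:r[1],c[0]:c[1]];mm&=(D>.08)&(D<.16)
            N,l,st,_=cv2.connectedComponentsWithStats(mm.astype(np.uint8));i=1+np.argmax(st[1:,4])
            ys,xs=np.where(l==i);Q=np.array([(C.T@(dep(im,x,y)-p0))*1000 for x,y in zip(xs,ys)])
            if nm=='handle': Q=Q[abs(Q[:,2]-np.percentile(Q[:,2],20))<1.2]
            mu=Q.mean(0);V=np.linalg.svd(Q[:,:2]-mu[:2],full_matrices=False)[2][0];V*=np.sign(V[0])
            zs=np.polyfit(Q[:,0],Q[:,2],1)[0]
            print(nm,sd,len(Q),mu.round(1),'ang',np.arctan2(V[1],V[0]).round(3),'zslope',zs.round(3),'x',Q[:,0].min().round(1),Q[:,0].max().round(1))
bars(sys.argv[1])
E
python3 bars.py w4
python3 - <<'E'
from h import *
im=load('w4');cv2.imwrite('pics/c5.png',cv2.resize(im['pixels'][0:270,190:350],(474,800))[:600])
cv2.imwrite('pics/c5.png',cv2.resize(im['pixels'][0:270,190:350],(355,600),interpolation=2))
E
```

```text
handle L 970 [ 29.  -13.4 155.2] ang -0.101 zslope 0.007 x 16.9 41.4
handle R 1026 [ 30.   12.4 155.2] ang -0.056 zslope 0.006 x 16.8 43.2
jaw L 1409 [ 86.5 -21.2 157.7] ang -0.296 zslope 0.054 x 72.8 102.0
jaw R 1543 [ 87.7  11.9 157.9] ang 0.152 zslope 0.06 x 72.6 110.5
```

View pics/c5.png

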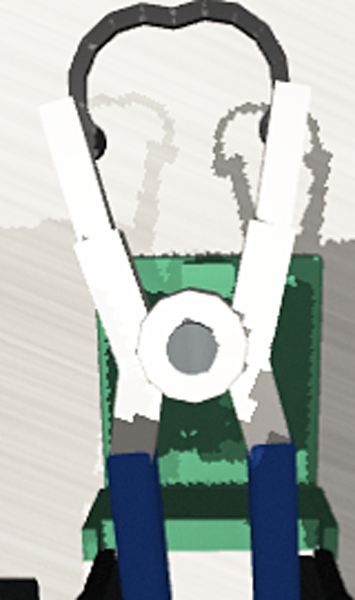

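```bash
python3 - <<'E'
from h import *
for f,uv in (('w2',(274,181)),('w3',(276,156)),('w4',(276,156))):
    im=load(f);P=[dep(im,uv[0]+i,uv[1]+j) for i in (-3,0,3) for j in (-3,0,3)];print(f,np.median(P,0).round(4))
im=load('w3');print('rest front post',dep(im,280,126).round(4),dep(im,215,128).round(4),'table',dep(im,130,60).round(4))
im=load('w2');print('table',dep(im,130,60).round(4))
im=load('w1');print('table',dep(im,130,60).round(4))
E
```

```text
w2 [0.5882 0.1447 0.0726]
w3 [0.5933 0.1475 0.072 ]
w4 [0.5932 0.1483 0.2295]
rest front post [0.602  0.1501 0.0352] [0.5866 0.1819 0.0119] table [6.022e-01 2.396e-01 1.000e-04]
table [ 6.090e-01  2.447e-01 -6.000e-04]
table [0.5853 0.2985 0.0013]
```

```bash
cat >> h.py <<'E'
def grab(n,fn):
    s=ctrl.get_state();im=ctrl.get_image(n);im=dict(im);im['pos']=s['position'];im['rot']=s['tool_rot']
    cv2.imwrite('pics/'+fn+'.png',im['pixels']); np.savez(''+fn+'.npz',**{k:np.array(v) for k,v in im.items()}); return im
E
sed -i "s/s=ctrl.get_state();C=Ro.from_rotvec(s\['tool_rot'\]).as_matrix();p0=s\['position'\]/C=Ro.from_rotvec(im['rot']).as_matrix();p0=im['pos']/" ring.py bars.py
python3 - <<'E'
from h import *
grab('wrist','w5');s=ctrl.get_state();print(s['position'],s['time'])
E
python3 ring.py w5; python3 bars.py w5
python3 - <<'E'
from h import *
# pin from side & scene
for n in ('s4','a4'):
    im=load(n);r=(150,185,250,285) if n=='s4' else (235,262,215,250)
    c=cv2.resize(im['pixels'][r[0]:r[1],r[2]:r[3]],(400,400 if n=='s4' else 309),interpolation=2);cv2.imwrite('pics/p'+n+'.png',c)
a=cv2.imread('pics/ps4.png');b=cv2.imread('pics/pa4.png');b=cv2.copyMakeBorder(b,0,91,0,0,cv2.BORDER_CONSTANT);cv2.imwrite('pics/c6.png',np.hstack([a,b]))
E
```

```text
[0.53835959 0.12239101 0.38107606] 5.5
ring n 1236 z med [193.5 194.8 196.3] x [ 94.8 123.6] y [-28.5  15.5]
plane slope [3.920000e-02 4.200000e-03 1.903307e+02]
handle [28.  12.2] angle deg -4.32 z 158.8 zslope [ -0.616 174.323]
handle [ 27.1 -13.2] angle deg 5.21 z 158.7 zslope [ -0.663 175.077]
pivot [ 59.3  -2.8 156.1] tips [ 97.9 -24.8 160.8] [77.6  1.2 19.7]
handle L 945 [ 27.2 -13.4 158.4] ang -0.085 zslope 0.01 x 15.2 39.7
handle R 1008 [ 27.9  12.4 158.6] ang -0.054 zslope 0.008 x 15.1 41.5
jaw L 1421 [ 84.7 -21.2 161.3] ang -0.295 zslope 0.061 x 71.0 100.3
jaw R 1544 [ 85.9  11.8 161.4] ang 0.153 zslope 0.056 x 70.8 102.9
```

View pics/c6.png

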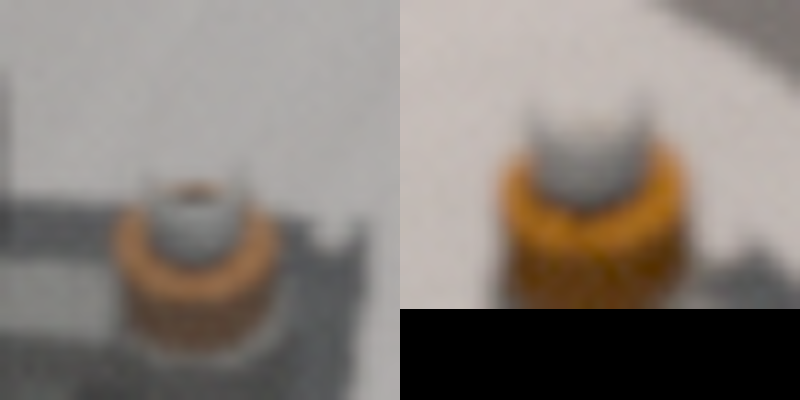

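```bash
python3 - <<'E'
from h import *
delta([.479,-.179,.375],toolR(np.radians(22.4)))
E
```

```text
t 5.5 pos [0.5384 0.1224 0.3811] yaw 22.46 tilt [-5.e-03 -7.e-04 -1.e+00] f [ 0.32 -0.3  -2.02] g 0.386
shift cm [-17.    25.59   0.66] turn [-0.0012  0.0049  0.0011]
```

play_rows --targets "-0.5 0.8 0 0 0.005 0 -1;-1.2 1.8 0 0 0 0 -1;-1.6 2.4 0 0 0 0 -1;-1.6 2.4 0 0 0 0 -1;-1.6 2.4 0 0 0 0 -1;-1.6 2.4 0 0 0 0 -1;-1.6 2.4 0 0 0 0 -1;-1.6 2.4 0 0 0 0 -1;-1.6 2.4 0 0 0 0 -1;-1.6 2.4 0 0 0 0 -1;-1.2 1.8 0 0 0 0 -1;-0.6 1 0 0 0 0 -1;0 0 0 0 0 0 -1"

```text
time: 7.12
position: [0.4734, -0.184, 0.3694]
tool_rot: [-3.075, -0.604, 0.026]
ft_force: [0.4, 0.7, -1.8]
grip_width: 0.384
```

```bash
python3 - <<'E'
from h import *
delta([.479,-.179,.375],toolR(np.radians(22.4)))
grab('wrist','w6')
E
python3 ring.py w6;python3 bars.py w6
```

```text
t 7.12 pos [ 0.4734 -0.184   0.3694] yaw 22.22 tilt [-0.0181  0.0045 -0.9998] f [ 0.37  0.7  -1.84] g 0.384
shift cm [ 0.7  -0.26 -0.57] turn [-0.0111  0.015  -0.0033]
ring n 1368 z med [193.4 194.8 196.5] x [ 94.7 123.7] y [-28.4  15.5]
plane slope [3.590000e-02 1.300000e-03 1.906934e+02]
handle [28.  12.1] angle deg -3.48 z 158.7 zslope [-1.38000e-01  1.61853e+02]
handle [ 27.1 -13.2] angle deg -3.76 z 158.7 zslope [ -0.316 166.221]
pivot [ 59.6  -2.7 154. ] tips [ 98.3 -25.3 163.5] [77.6  1.2 19.7]
handle L 951 [ 27.2 -13.6 158.4] ang -0.093 zslope 0.013 x 15.1 39.6
handle R 1015 [ 28.   12.4 158.5] ang -0.058 zslope 0.012 x 15.1 41.2
jaw L 1418 [ 84.8 -21.3 161.2] ang -0.294 zslope 0.056 x 71.0 100.3
jaw R 1542 [ 86.   11.8 161.4] ang 0.152 zslope 0.056 x 70.9 103.0
```

View pics/w6.png

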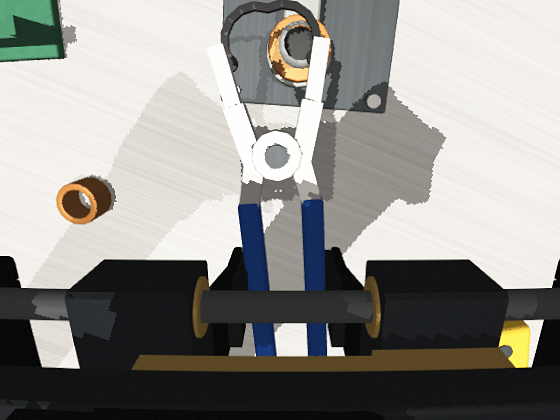

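The wrist view now shows the pin's top through the ring at about (299,42), inside the bronze bushing. I zoom in to measure it.

```bash
python3 - <<'E'
from h import *
im=load('w6');cv2.imwrite('pics/c7.png',cv2.resize(im['pixels'][0:100,215:345],(780,600),interpolation=2))
h=cv2.cvtColor(im['pixels'],cv2.COLOR_BGR2HSV);m=cv2.inRange(h,(5,120,60),(25,255,255));m[100:]=0;m[:,:250]=0;m[:,350:]=0
ys,xs=np.where(m)
D=np.array([dep(im,x,y) for x,y in zip(xs,ys)]);k=abs(D[:,2]-.086)<.005
T=D[k];print(len(T),T.mean(0),np.percentile(T,[1,99],axis=0))
# circle fit of outer rim r=22: least squares on hull
hull=cv2.convexHull(T[:,:2].astype(np.float32))[:,0]
from scipy.optimize import least_squares
r=least_squares(lambda p:np.hypot(*(hull-p[:2]).T)-p[2],[T[:,0].mean(),T[:,1].mean(),.022],loss='soft_l1',f_scale=.001);print('circ',r.x,np.abs(r.fun).mean())
Z=im['depth'];
for uv in ((299,42),(286,40),(299,60),(312,45),(296,25)): print(uv,dep(im,*uv).round(4))
# chrome top points
P=np.array([dep(im,x,y) for x in range(270,330) for y in range(10,85)]);k=(P[:,2]>.1055)&(P[:,2]<.114);Q=P[k];print('pin top',len(Q),Q.mean(0),np.percentile(Q,[2,98],axis=0).round(4))
E
```

```text
859 [ 0.57907351 -0.14059086  0.08618482] [[ 0.55872136 -0.16824656  0.0840777 ]
 [ 0.59971159 -0.1268851   0.08793055]]
circ [ 0.57988087 -0.14790062  0.02154339] 0.00012297485601196826
(299, 42) [ 0.5824 -0.1465  0.0925]
(286, 40) [ 0.5802 -0.1381  0.0931]
(299, 60) [ 0.5702 -0.1512  0.1094]
(312, 45) [ 0.567  -0.1554  0.2051]
(296, 25) [ 0.5884 -0.1416  0.1084]
pin top 382 [ 0.5771351  -0.14303384  0.10746104] [[ 0.5674 -0.1557  0.1056]
 [ 0.5919 -0.1349  0.1099]]
```

View pics/c7.png

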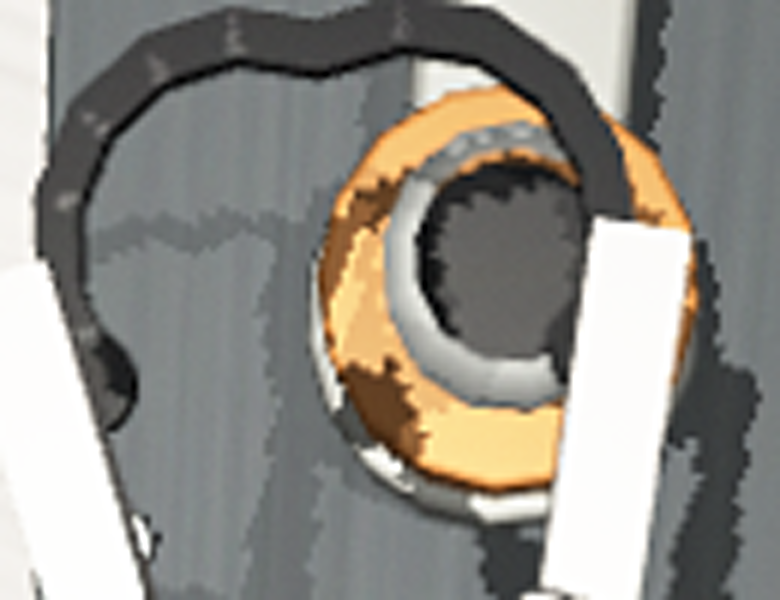

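```bash
cat >> h.py <<'E'
def goal(pin,ringz,off=(.104,-.0063,.196),yaw=22.4):
    R=toolR(np.radians(yaw)); return delta(np.array([pin[0],pin[1],ringz])-R@np.array(off),R)
E
python3 - <<'E'
from h import *
goal((.580,-.148),.150)
E
```

```text
t 7.17 pos [ 0.4736 -0.1833  0.3694] yaw 22.28 tilt [-0.0181  0.0048 -0.9998] f [-0.02 -0.33 -2.88] g 0.388
shift cm [0.82 1.45 2.32] turn [-0.0113  0.0149 -0.0021]
```

play_rows --targets "0.4 0.8 0.4 -0.011 0.015 -0.002 -1;0.4 0.7 0.6 0 0 0 -1;0 0 0.6 0 0 0 -1;0 0 0.5 0 0 0 -1;0 0 0 0 0 0 -1"

```text
time: 7.8
position: [0.4885, -0.1917, 0.3462]
tool_rot: [-3.079, -0.618, -0.002]
ft_force: [0.1, 0.1, -1.5]
grip_width: 0.387
```

```bash
python3 - <<'E'
from h import *
goal((.580,-.148),.150)
grab('wrist','w7')
im=load('w7');cv2.imwrite('pics/c8.png',cv2.resize(im['pixels'][0:100,215:345],(780,600),interpolation=2))
E
cat > pin.py <<'E'
from h import *
import sys
from scipy.optimize import least_squares
im=load(sys.argv[1])
h=cv2.cvtColor(im['pixels'],cv2.COLOR_BGR2HSV);m=cv2.inRange(h,(5,120,60),(25,255,255));m[130:]=0;m[:,:220]=0;m[:,350:]=0
ys,xs=np.where(m)
D=np.array([dep(im,x,y) for x,y in zip(xs,ys)]);T=D[abs(D[:,2]-.086)<.006]
hull=cv2.convexHull(T[:,:2].astype(np.float32))[:,0]
r=least_squares(lambda p:np.hypot(*(hull-p).T)-.0217,[T[:,0].mean(),T[:,1].mean()],loss='soft_l1',f_scale=.0003)
print('bush',len(T),r.x.round(4),np.abs(r.fun).mean().round(5),np.median(T[:,2]).round(4))
P=np.array([dep(im,x,y) for x in range(225,340) for y in range(0,110)]);Q=P[(P[:,2]>.1055)&(P[:,2]<.112)]
if len(Q)>20:
    hull=cv2.convexHull(Q[:,:2].astype(np.float32))[:,0]
    r=least_squares(lambda p:np.hypot(*(hull-p).T)-.0135,[Q[:,0].mean(),Q[:,1].mean()],loss='soft_l1',f_scale=.0005)
    print('pin',len(Q),r.x.round(4),np.abs(r.fun).mean().round(5),Q[:,2].max().round(4))
E
python3 pin.py w7;python3 ring.py w7|head -2
```

```text
t 7.8 pos [ 0.4885 -0.1917  0.3462] yaw 22.7 tilt [ 7.0e-04  1.7e-03 -1.0e+00] f [ 0.11  0.11 -1.55] g 0.387
shift cm [-0.28  0.07  0.01] turn [-0.0013 -0.0013  0.0052]
bush 1151 [ 0.58   -0.1478] 0.00041 0.0862
pin 700 [ 0.5798 -0.1481] 0.00022 0.1106
ring n 1344 z med [193.6 194.8 196.6] x [ 94.7 123.6] y [-28.4  15.7]
plane slope [2.830000e-02 3.200000e-03 1.916245e+02]
```

View pics/c8.png

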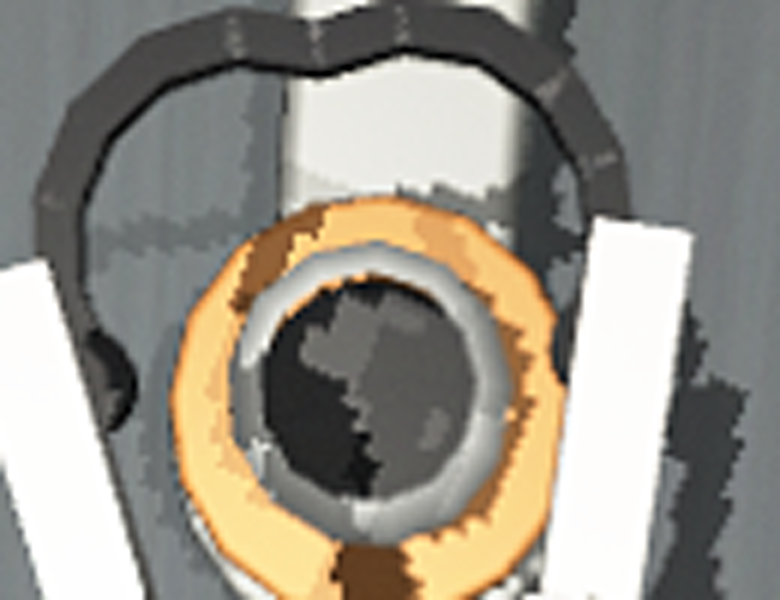

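```bash
python3 - <<'E'
from h import *
from scipy.optimize import minimize
im=load('w7');C=Ro.from_rotvec(im['rot']).as_matrix();p0=im['pos'];tf=lambda X:(C.T@(X-p0))*1000
D=im['depth'];P=[]
for x in range(200,345):
    for y in range(0,95):
        if .05<D[y,x]<.24:
            q=tf(dep(im,x,y))
            if 186<q[2]<205: P.append(q)
P=np.array(P);print(len(P),P.min(0).round(1),P.max(0).round(1))
f=lambda c:-np.percentile(np.hypot(P[:,0]-c[0],P[:,1]-c[1]),0.3)
for g in ((104,-6.3),(103,-6),(105,-7)):
    r=minimize(f,g,method='Nelder-Mead');print(g,f(g),r.x.round(2),-r.fun)
c=(104,-6.3)
a=np.degrees(np.arctan2(P[:,1]-c[1],P[:,0]-c[0]));d=np.hypot(P[:,0]-c[0],P[:,1]-c[1])
for b in range(-180,180,20):
    k=(a>=b)&(a<b+20)
    if k.any(): print(b,d[k].min().round(1),d[k].max().round(1))
E
```

```text
1471 [ 93.6 -28.7 187.1] [123.9  16.1 198.9]
(104, -6.3) -15.187452469519478 [-7.48617078e+45 -7.11659088e+43] 7.486509034798561e+45
(103, -6) -16.19621916796116 [102.61  -6.09] 16.486083613727306
(105, -7) -14.188994086694889 [102.61  -6.09] 16.486083978257238
-140 18.9 20.2
-120 16.5 20.3
-100 18.5 22.5
-80 19.4 23.4
-60 18.7 23.3
-40 16.4 22.6
-20 15.1 20.4
0 15.2 20.7
20 17.2 22.5
40 19.2 23.8
60 19.5 23.8
80 17.1 18.8
100 16.7 18.8
```

```bash
sed -i 's/off=(.104,-.0063,.196)/off=(.1032,-.0062,.196)/' h.py; python3 - <<'E'
from h import *
goal((.580,-.148),.125)
E
```

```text
t 7.85 pos [ 0.4886 -0.1917  0.3464] yaw 22.7 tilt [ 0.0011  0.0015 -1.    ] f [-0.09  0.26 -2.15] g 0.383
shift cm [-0.21  0.06  2.54] turn [-0.001  -0.0017  0.0052]
```

play_rows --targets "-0.2 0.06 0.4 -0.001 -0.002 0.005 -1;0 0 0.6 0 0 0 -1;0 0 0.6 0 0 0 -1;0 0 0.5 0 0 0 -1;0 0 0.3 0 0 0 -1;0 0 0 0 0 0 -1"

```text
time: 8.6
position: [0.4867, -0.1932, 0.3209]
tool_rot: [3.081, 0.61, -0.0]
ft_force: [-0.1, 0.1, -1.7]
grip_width: 0.385
```

```bash
python3 - <<'E'
from h import *
goal((.580,-.148),.120)
grab('wrist','w8')
im=load('w8');cv2.imwrite('pics/c9.png',cv2.resize(im['pixels'][0:100,215:345],(780,600),interpolation=2))
E
python3 pin.py w8;python3 ring.py w8|head -2
```

```text
t 8.6 pos [ 0.4867 -0.1932  0.3209] yaw 22.38 tilt [-2.e-04 -6.e-04 -1.e+00] f [-0.05  0.09 -1.73] g 0.385
shift cm [ 0.03 -0.    0.49] turn [ 0.0005  0.0004 -0.0003]
bush 1717 [ 0.5801 -0.1479] 0.00019 0.0863
pin 908 [ 0.5799 -0.1479] 0.00021 0.1106
ring n 1317 z med [193.5 194.8 196.6] x [ 94.8 123.5] y [-28.4  15.7]
plane slope [1.830000e-02 5.000000e-03 1.927925e+02]
```

View pics/c9.png

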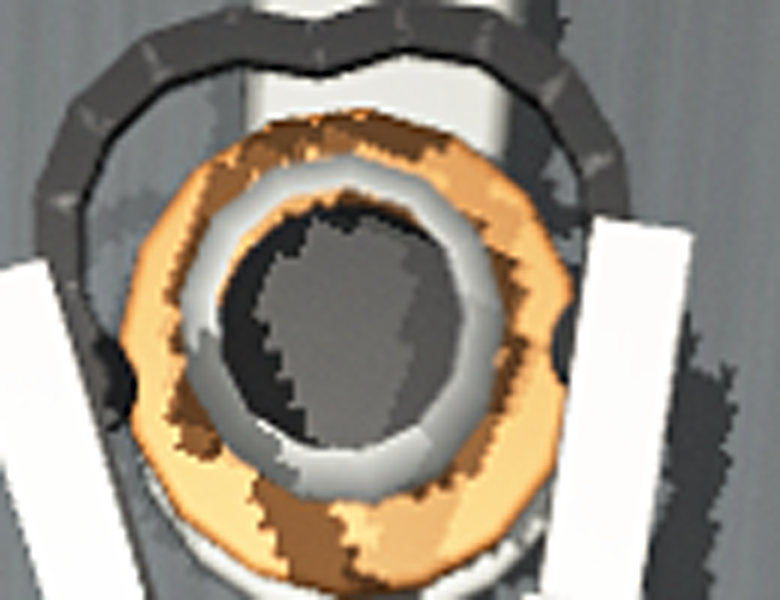

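Measured errors are 0.3 mm or less, and the ring is level about 16 mm above the pin end. I descend slowly.

play_rows --targets "0.03 0 0.3 0 0 0 -1;0 0 0.3 0 0 0 -1;0 0 0.3 0 0 0 -1;0 0 0.2 0 0 0 -1;0 0 0 0 0 0 -1"

```text
time: 9.28
position: [0.4872, -0.1931, 0.3097]
tool_rot: [3.081, 0.609, 0.001]
ft_force: [0.3, -0.7, -1.8]
grip_width: 0.389
```

```bash
python3 - <<'E'
from h import *
goal((.580,-.148),.0905)
grab('wrist','w9')
im=load('w9');cv2.imwrite('pics/c10.png',cv2.resize(im['pixels'][0:100,215:345],(780,600),interpolation=2))
E
python3 pin.py w9;python3 ring.py w9|head -2
```

```text
t 9.28 pos [ 0.4872 -0.1931  0.3097] yaw 22.38 tilt [ 6.e-04 -1.e-03 -1.e+00] f [ 0.34 -0.67 -1.75] g 0.389
shift cm [-0.02 -0.02  2.32] turn [ 0.0012 -0.0002 -0.0004]
bush 1972 [ 0.58   -0.1478] 0.00022 0.0863
pin 1029 [ 0.5804 -0.1473] 0.00336 0.112
ring n 1324 z med [193.6 194.8 197. ] x [ 93.5 123.6] y [-28.5  15.7]
plane slope [-6.250000e-02  2.130000e-02  2.024556e+02]
```

View pics/c10.png

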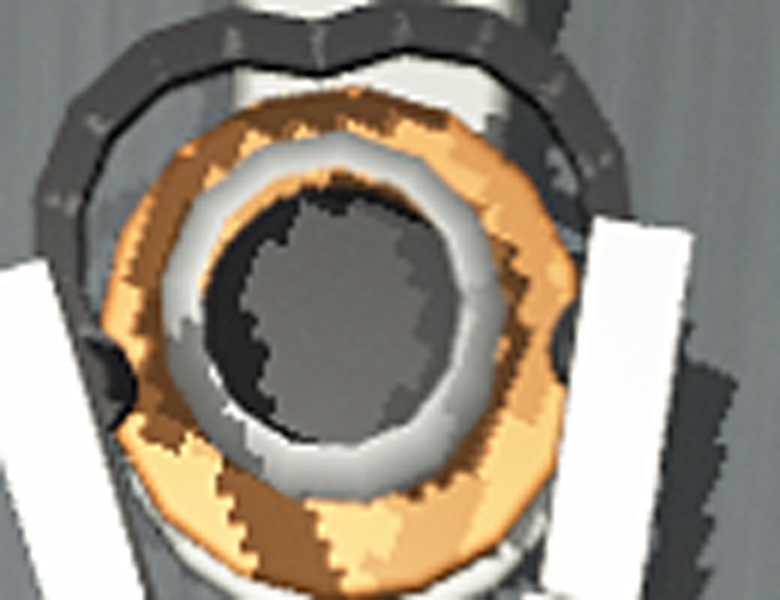

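play_rows --targets "0 0 0.2 0.001 0 0 -1;0 0 0.2 0 0 0 -1;0 0 0.2 0 0 0 -1;0 0 0.2 0 0 0 -1;0 0 0 0 0 0 -1"

```text
time: 9.95
position: [0.4873, -0.1931, 0.3013]
tool_rot: [3.082, 0.61, 0.001]
ft_force: [-0.1, 0.0, -2.0]
grip_width: 0.382
```

```bash
python3 - <<'E'
from h import *
goal((.580,-.148),.0905)
grab('wrist','w10')
im=load('w10');cv2.imwrite('pics/c11.png',cv2.resize(im['pixels'][0:100,215:345],(780,600),interpolation=2))
E
python3 pin.py w10;python3 ring.py w10|head -2;python3 bars.py w10
```

```text
t 9.95 pos [ 0.4873 -0.1931  0.3013] yaw 22.38 tilt [ 6.e-04 -3.e-04 -1.e+00] f [-0.08  0.04 -1.98] g 0.382
shift cm [-0.03 -0.02  1.48] turn [ 0.0005 -0.0004 -0.0004]
bush 2099 [ 0.5801 -0.1481] 0.00026 0.0863
pin 2371 [ 0.5888 -0.1459] 0.00625 0.1108
ring n 2079 z med [193.7 195.5 214.5] x [ 92.  123.4] y [-28.4  15.5]
plane slope [-4.068000e-01  5.190000e-02  2.465257e+02]
handle L 963 [ 27.2 -13.5 158.5] ang -0.082 zslope 0.011 x 15.1 39.5
handle R 989 [ 27.8  12.4 158.5] ang -0.061 zslope 0.011 x 15.1 41.3
jaw L 1412 [ 84.8 -21.3 161.3] ang -0.295 zslope 0.06 x 71.0 100.4
jaw R 1546 [ 86.   11.8 161.5] ang 0.153 zslope 0.06 x 70.9 108.7
```

View pics/c11.png

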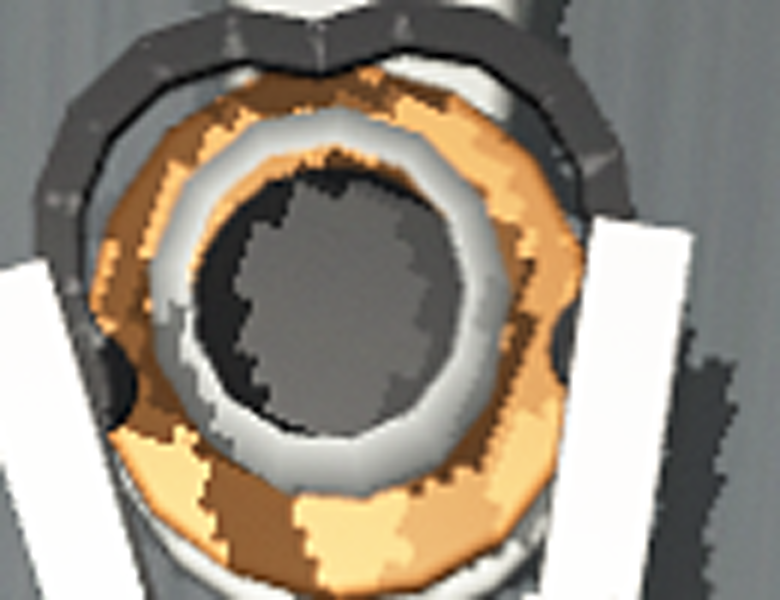

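play_rows --targets "-0.02 -0.01 0.2 0 0 0 -1;0 0 0.2 0 0 0 -1;0 0 0.2 0 0 0 -1;0 0 0.2 0 0 0 -1;0 0 0 0 0 0 -1"

```text
time: 10.62
position: [0.4871, -0.1932, 0.2929]
tool_rot: [3.081, 0.609, 0.001]
ft_force: [-0.3, 0.1, -2.3]
grip_width: 0.386
```

```bash
python3 - <<'E'
from h import *
goal((.580,-.148),.0905)
E
```

```text
t 10.62 pos [ 0.4871 -0.1932  0.2929] yaw 22.38 tilt [ 8.e-04 -4.e-04 -1.e+00] f [-0.28  0.11 -2.29] g 0.386
shift cm [-0.01 -0.02  0.64] turn [ 0.0007 -0.0006 -0.0004]
```

play_rows --targets "0 -0.02 0.15 0 0 0 -1;0 0 0.15 0 0 0 -1;0 0 0.15 0 0 0 -1;0 0 0.1 0 0 0 -1;0 0 0 0 0 0 -1;0 0 0 0 0 0 -1"

```text
time: 11.38
position: [0.4871, -0.193, 0.2871]
tool_rot: [3.081, 0.609, 0.001]
ft_force: [-0.0, 0.1, -2.8]
grip_width: 0.385
```

```bash
python3 - <<'E'
from h import *
goal((.580,-.148),.0905)
grab('wrist','w11');b=grab('side','s11')['pixels'];a=grab('scene','a11')['pixels']
cv2.imwrite('pics/c13.png',np.hstack([cv2.resize(b[140:200,220:290],(400,343),interpolation=2),cv2.resize(a[220:280,200:270],(400,343),interpolation=2)]))
im=load('w11');cv2.imwrite('pics/c12.png',cv2.resize(im['pixels'][0:100,215:345],(780,600),interpolation=2))
C=Ro.from_rotvec(im['rot']).as_matrix();p0=im['pos']
D=im['depth'];g=cv2.cvtColor(im['pixels'],cv2.COLOR_BGR2GRAY)
P=np.array([dep(im,x,y) for x in range(215,345) for y in range(0,36) if g[y,x]<100]);P=P[(P[:,2]>.088)&(P[:,2]<.1)]
print('ring top z',np.percentile(P[:,2],[5,50,95]))
B=np.array([dep(im,x,y) for x in range(235,320) for y in range(75,100)]);B=B[abs(B[:,2]-.086)<.003];print('bushing top',np.median(B[:,2]),len(B))
E
python3 pin.py w11;python3 bars.py w11
```

```text
t 11.38 pos [ 0.4871 -0.193   0.2871] yaw 22.38 tilt [ 1.e-03 -4.e-04 -1.e+00] f [-0.02  0.13 -2.78] g 0.385
shift cm [-0.02  0.    0.06] turn [ 0.0008 -0.0007 -0.0004]
ring top z [0.090912   0.09233949 0.09356646]
bushing top 0.08629256132247579 1182
bush 1992 [ 0.5793 -0.1478] 0.00094 0.0863
pin 1353 [ 0.58   -0.1481] 0.00026 0.111
handle L 962 [ 27.2 -13.5 158.4] ang -0.089 zslope 0.007 x 15.2 39.4
handle R 1011 [ 27.9  12.4 158.5] ang -0.053 zslope 0.014 x 15.1 41.3
jaw L 1412 [ 84.7 -21.3 161.3] ang -0.298 zslope 0.064 x 71.0 100.3
jaw R 1546 [ 85.9  11.8 161.4] ang 0.153 zslope 0.061 x 70.8 108.5
```

View pics/c12.png

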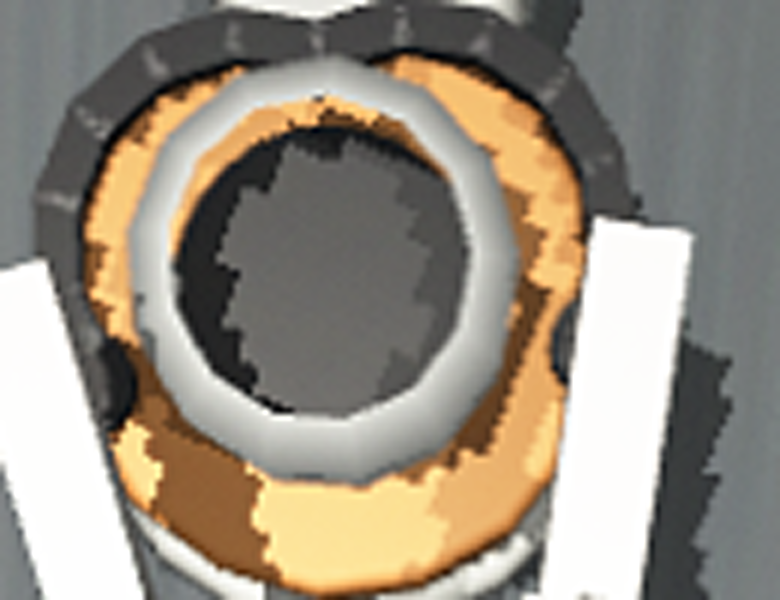

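View pics/c13.png

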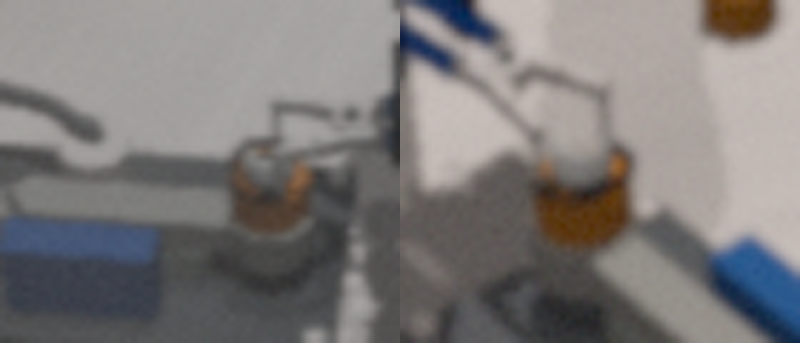

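play_rows --targets "0 0 0.12 0 0 0 -1;0 0 0 0 0 0 -1;0 0 0 0 0 0 -1;0 0 0 0 0 0 -1"

```text
time: 12.02
position: [0.4871, -0.193, 0.2859]
tool_rot: [3.081, 0.609, 0.001]
ft_force: [-0.1, 0.4, -2.1]
grip_width: 0.388
```

```bash
python3 - <<'E'
from h import *
for _ in range(3):
    goal((.580,-.148),.0895); im=grab('wrist','w12')
g=cv2.cvtColor(im['pixels'],cv2.COLOR_BGR2GRAY)
P=np.array([dep(im,x,y) for x in range(215,345) for y in range(0,36) if g[y,x]<100]);P=P[(P[:,2]>.088)&(P[:,2]<.1)]
print('ring top z',np.percentile(P[:,2],[5,50,95]))
im=load('w12');cv2.imwrite('pics/c14.png',cv2.resize(im['pixels'][0:100,215:345],(780,600),interpolation=2))
E
python3 pin.py w12
```

```text
t 12.03 pos [ 0.4871 -0.193   0.2859] yaw 22.37 tilt [ 1.1e-03 -6.0e-04 -1.0e+00] f [-0.14  0.43 -2.1 ] g 0.388
shift cm [-0.02 -0.    0.04] turn [ 0.001  -0.0008 -0.0005]
t 12.07 pos [ 0.4871 -0.193   0.2859] yaw 22.38 tilt [ 1.1e-03 -5.0e-04 -1.0e+00] f [-0.01  0.18 -1.36] g 0.385
shift cm [-0.02  0.    0.04] turn [ 0.0009 -0.0008 -0.0004]
t 12.12 pos [ 0.4871 -0.193   0.2859] yaw 22.37 tilt [ 1.2e-03 -6.0e-04 -1.0e+00] f [-0.23 -0.45 -2.06] g 0.386
shift cm [-0.02 -0.    0.04] turn [ 0.001  -0.0009 -0.0005]
ring top z [0.08996856 0.09151478 0.09307482]
bush 1962 [ 0.5794 -0.1478] 0.00104 0.0863
pin 1363 [ 0.58  -0.148] 0.00024 0.1116
```

View pics/c14.png

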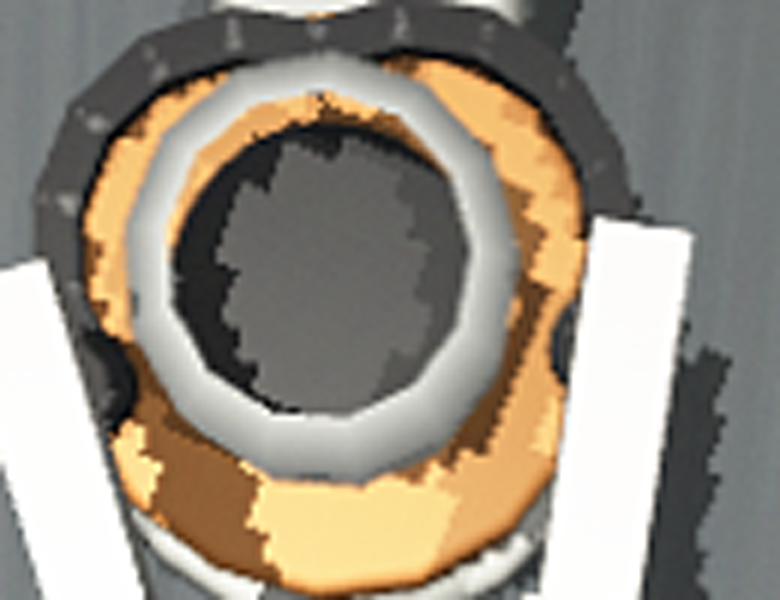

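The ring sits around the groove with its middle at about 0.090 m. The pose is steady, I see no sign of contact force, and the handles are fully squeezed. I hand the job in.

```bash
python3 -c "
from bench import ctrl
print(ctrl.close_job())"
```

```text
the job is handed in; nothing more can be done
None
```

I gripped the small blue pliers on the green rest, squeezed the handles at 50 N and lifted them. I then centred the spread circlip over the pin, lowered it slowly to the groove and handed the job in still holding it there, at about 12.1 s. No verdict was reported.

Last checks:
- **Height:** the circlip's mid-plane measured about 0.090 m, against 0.089 m for the groove.
- **Centring:** the arm was 0.2 mm from its target over the pin axis. The circlip's centre within the grip is known only to about 1 mm.
- **Tilt:** the tool was within 0.002 rad of vertical, and the handles drooped about 0.01 rad.
- **Squeeze:** the opening reads 33.5 mm, a little under the expected 36 mm at the stop. The bars looked about 0.02 rad past parallel, so I take it as fully squeezed, but the joint angle itself cannot be read.
- **Contact:** the wrist force stayed at about -2 N vertically, which is the pliers' weight, so I saw no sign of pressing on the pin or bushing.

Some things did not go to plan or disagree:
- **Slip while squeezing:** the pliers slid about 7 mm forward and turned about 4° in the fingers. I measured this and corrected for it.
- **Circlip centre:** three estimates of where it sits ahead of the tool axis gave 102.6, 103.6 and 104.4 mm. I used 103.2 mm.
- **Pin end:** its highest depth reading was 0.111 m, against the stated 0.109 m.
- **Bushing fit:** the last one was off by about 0.6 mm because the circlip partly hid the rim, so I relied on the pin fit.

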